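Set fences and spacer gauges on the heat sinks

ROBOT

A 6-joint arm with a two-finger parallel gripper is mounted at the origin on a cart in front of the work surface, level with it; the furniture and walls round the work are solid. World frame = base frame: x ahead of the robot, y to its left, z up, the work surface at z = 0. Lengths are in m, angles in rad, forces in N, time in s.
With the tool pointing down it reaches from about 0.325 to 0.775 m from the base axis. Payload 9.3 kg.
Tool frame: the origin (TCP) lies midway between the tips of the shut fingers; the grasp point (between the pads) lies 19 mm behind it; z points along the fingers, y is the line along which they close (so a half turn about z gives the same grasp; the last joint's range is limited). The gripper opens to 85 mm and grips with 20 to 120 N. Pads are 22 mm wide; open, the fingers measure 114 mm over their backs; the gripper's body (76 mm by 85 mm) begins 54 mm behind the grasp point. The pads swing forward as they close: fully open they stand 13 mm farther back than shut.
Start: joints at [-1.456, 0.259, 0.021, 1.334, 0, 1.418], TCP at [0.146, -0.53, 0.231] pointing down, gripper open.
Joint ranges: [-3.04, 3.04], [-0.91, 1.82], [-1.04, 1.36], [-1.92, 1.95], [-1.52, 1.45], [-3.14, 3.14]. Speed limits (rad/s): [2.22, 2.22, 2.79, 3.14, 3.14, 3.14].

INTERFACE

Orientations are given as a unit quaternion [x, y, z, w].
In Python, from plant import arm gives the robot as it stands.
- The arm moves only by the shell command python3 -m pendant 'ROWS'. ROWS is text: rows parted by semicolons, each of 7 numbers parted by spaces: the shift along the tool's x, y, z in units of 30 mm (1.0 is 30 mm), then the turn, a rotation vector about the tool's x, y, z in units of 5 degrees (1.0 is 5 degrees), then the closure, from 0 (fully open) to 1 (shut). A call has 1 to 20 rows; each row is the pose to reach, as a shift and turn from the pose commanded when the call began, along the tool's axes at that moment; what a row does not reach only later rows make up. A row lasts 1/10 s, in which the tool goes at most 50 mm and 8.59 degrees, less where a joint would pass 70% of its speed; a pose out of reach is approached as far as the arm can. A call with a gripper value outside its range is refused whole. The fingers move at their own pace and stop on an object; the grip force is fixed at half the most. Time passes only in rows, so rows that repeat a pose let the fingers close. It gives the time, the measured TCP pose, the force, the opening and the grip force at its end, in the units of the state.
- arm.get_obs(): the state, without advancing time (a new reading comes with each control period).
- arm.camera(name): name is "scene" or "top" or "wrist"; returns a dict with "color" (480x640x3 uint8, red, green, blue), "vfov" (degrees; the focal length in pixels is half the picture's height over the tangent of half this angle, whatever the lens; pixels are square), "cx", "cy" (the principal point, pixels), "cam_to_world" (4x4, takes a point from camera to world coordinates). Camera axes: x right, y down, z forward; pixel columns grow to the right and rows downward; lengths in m; the calibration is good to about 2 mm. A picture is of the moment at which its call begins. There is no depth.
- arm.finish_job(): hands the job in; it is judged then, once.
Trained networks look in a picture, given as the dict that the camera call returned (one of the last four; its "shot" number tells which), for a name from the list of things; names that differ only in an ending like _2 or _b are one class to them, and where a whole thing is asked for, a point or a joint stands for the part that bears it (a point fixed in the world has none). Each returns a list of dicts, best first, with "p" (0 to 1); they miss things now and then, are a little off and sometimes report something else, mostly with a low value. They report only what shows in the picture. A call takes as long as a camera call. They do not tell look-alikes from the thing itself.
- arm.find_in(picture, target): "centre" ([column, row] in pixels, amid what is visible of it).
- arm.cut_out(picture, target): "region" (480x640 bool, what is visible of it) and "centre" ([column, row] in pixels, amid what is visible of it).
The state is a dict: "clock": time; "joint_positions": joint angles; "joint_velocities": joint speeds; "joint_efforts": joint torques, N m; "tool_pos": TCP position; "eef_rot": TCP orientation; "contact_force": force on the tool from outside, world axes, zero at the start; "wrist_torque": the same for the moment, N m; "opening": finger opening in m; "grasp_force": force on a finger pad.
Only numpy, scipy, OpenCV 4.12 (cv2) and the standard library are available. Lean on these libraries where they do the work, as an engineer would, in place of code of your own. Each camera call takes 0.05 s, during which the arm holds its last target. There are 200 camera calls.

TASK

Make every heat sink on the bench ready for tonight's bonding: lay a fence bar flush and centred against its plain front face, and slide a spacer gauge into the channel in its left end until the gauge's shoulder rests on the end face. Fences and gauges lie flat on the bench and any of them will do for any heat sink (a spare set may be left over); do not shift the heat sinks, and leave the tin, loupe and spool behind the work alone.

Things in the scene. Friction and masses are not known exactly. Their poses are not given: they have to be found in the camera images.
- sink_a: Left heat sink (None if absent): finned block, aluminium on a heavy core (3 kg: stays put on the bench if pushed under 12 N), 50 (x) x 100 (y) x 24 mm high. Origin: centre of its underside. Front (-x, facing the robot): plain long face at x = -25. A channel opens in its left (+y) end face, y = +50: 34 wide, centred on x = 0, from the bench up to 9 mm, 47 deep.
- sink_b: Middle heat sink (None if absent): finned block, aluminium on a heavy core (3 kg: stays put on the bench if pushed under 12 N), 50 (x) x 100 (y) x 24 mm high. Origin: centre of its underside. Front (-x, facing the robot): plain long face at x = -25. A channel opens in its left (+y) end face, y = +50: 34 wide, centred on x = 0, from the bench up to 9 mm, 47 deep.
- sink_c: Right heat sink (None if absent): finned block, aluminium on a heavy core (3 kg: stays put on the bench if pushed under 12 N), 50 (x) x 100 (y) x 24 mm high. Origin: centre of its underside. Front (-x, facing the robot): plain long face at x = -25. A channel opens in its left (+y) end face, y = +50: 34 wide, centred on x = 0, from the bench up to 9 mm, 47 deep.
- fence_1_mid (a point): Fence bar (one of three alike), a steel straightedge: 36 wide (x) x 120 long (y) x 12 mm thick, both long sides usable; black upright grip at its middle, 20 (x) x 34 (y), top 50 mm above the underside. 0.2 to 0.42 kg. Point: middle of the bar, 25 mm above its underside; when flush, at x = -43, y = 0 in the heat sink's frame, y axes parallel (either way).
- fence_2_mid (a point): Fence bar (one of three alike), a steel straightedge: 36 wide (x) x 120 long (y) x 12 mm thick, both long sides usable; black upright grip at its middle, 20 (x) x 34 (y), top 50 mm above the underside. 0.2 to 0.42 kg. Point: middle of the bar, 25 mm above its underside; when flush, at x = -43, y = 0 in the heat sink's frame, y axes parallel (either way).
- fence_3_mid (a point): Fence bar (one of three alike), a steel straightedge: 36 wide (x) x 120 long (y) x 12 mm thick, both long sides usable; black upright grip at its middle, 20 (x) x 34 (y), top 50 mm above the underside. 0.2 to 0.42 kg. Point: middle of the bar, 25 mm above its underside; when flush, at x = -43, y = 0 in the heat sink's frame, y axes parallel (either way).
- gauge_1_mid (a point): Spacer gauge (one of three alike): 36 x 36 x 12 mm steel holder with black upright grip, 26 (x) x 20 (y), top 50 mm above the underside; a flat blade 28 wide, 5 thick, level with the underside, sticks out 45 mm to +x from the shoulder (18 mm from this point), nose tapered to 14. 0.14 to 0.28 kg. Point: middle of the holder, 25 mm above its underside.
- gauge_1_tip (a point): Tip of the blade of gauge_1, 63 mm along +x from gauge_1_mid, 2.5 mm above the underside; x along the blade. With the shoulder on the heat sink's end face it is at y = +5 mm in the heat sink's frame.
- gauge_2_mid (a point): Spacer gauge (one of three alike): 36 x 36 x 12 mm steel holder with black upright grip, 26 (x) x 20 (y), top 50 mm above the underside; a flat blade 28 wide, 5 thick, level with the underside, sticks out 45 mm to +x from the shoulder (18 mm from this point), nose tapered to 14. 0.14 to 0.28 kg. Point: middle of the holder, 25 mm above its underside.
- gauge_2_tip (a point): Tip of the blade of gauge_2, 63 mm along +x from gauge_2_mid, 2.5 mm above the underside; x along the blade. With the shoulder on the heat sink's end face it is at y = +5 mm in the heat sink's frame.
- gauge_3_mid (a point): Spacer gauge (one of three alike): 36 x 36 x 12 mm steel holder with black upright grip, 26 (x) x 20 (y), top 50 mm above the underside; a flat blade 28 wide, 5 thick, level with the underside, sticks out 45 mm to +x from the shoulder (18 mm from this point), nose tapered to 14. 0.14 to 0.28 kg. Point: middle of the holder, 25 mm above its underside.
- gauge_3_tip (a point): Tip of the blade of gauge_3, 63 mm along +x from gauge_3_mid, 2.5 mm above the underside; x along the blade. With the shoulder on the heat sink's end face it is at y = +5 mm in the heat sink's frame.
- flux_tin: Blue round paste tin, 52 mm across, 25 mm high, loose, behind the work; not part of the job. Origin: centre of its underside.
- loupe: Black eye loupe standing, 37 mm across, 36 mm high, loose, behind the work; not part of the job. Origin: centre of its underside.
- solder_spool_b: White solder spool lying on its flange, 50 mm across, 30 mm high, loose, behind the work; not part of the job. Origin: centre of its underside.
Not all that is in view belongs to the job. What is shaped like the part that bears fence_2_mid but blue is not meant.

How it is judged:
By the outcome, as a careful person would: the job done as asked, in the order asked, and still so for the second after the job is handed in, with the robot touching nothing.
Of sink_a, sink_b, sink_c only 2 to 3 are there at a start; the rules pass over those that are not, and their reading is None.
At some moment in a run one of fence_1, fence_2, fence_3 may be knocked a few centimetres aside while the robot is not near it.
Once in a run the grip may slacken for a moment while it holds something.
It also fails if it takes over 210 s, if anything falls off the work surface, if the arm or the gripper's body presses on something with over 40 N, if the wrist force passes 120 N, or if a joint passes its speed limit or range.

## Working session

There is one attempt and no reset: what is moved stays moved. The work goes in short steps, Python scripts to look and compute and a shell command to move; the robot and the scene stay as the last step left them, time stands still between calls to the robot, and variables do not carry over. Pictures are saved under pics/ and viewed, at most 17 in all, crops included, and the job is handed in when it is done.

```bash
ls; mkdir -p pics
python3 - <<'E'
from plant import arm
import cv2
print(arm.get_obs())
for n in ["scene","top"]:
    p=arm.camera(n); print(n,p["vfov"],p["cx"],p["cy"],p["cam_to_world"].tolist() if hasattr(p["cam_to_world"],'tolist') else p["cam_to_world"])
    cv2.imwrite(f"pics/{n}0.png",p["color"][:,:,::-1])
E
```

```text
pics
{'clock': 0.0, 'joint_positions': array([-1.45561514e+00,  2.59201736e-01,  2.07315811e-02,  1.33369808e+00,
       -4.48721869e-06,  1.41817135e+00]), 'joint_velocities': array([-0.00065529,  0.00179072, -0.0006162 ,  0.00084588, -0.00113782,
       -0.00103687]), 'joint_efforts': array([-2.31306230e-04, -5.55645418e+01,  3.44523275e+01,  1.35982523e-02,
       -2.35876796e-04, -2.18606556e-05]), 'tool_pos': array([ 0.14548595, -0.53010565,  0.23064911]), 'eef_rot': array([ 9.91048136e-01,  1.33503261e-01,  1.05983892e-05, -6.85875505e-04]), 'contact_force': array([-0.58999717, -0.14418   , -0.67664846]), 'wrist_torque': array([-0.02811747,  0.08562911,  0.01160012]), 'grasp_force': 0.0, 'opening': 0.08577651993040172}
scene 43.65558402959886 322.85606215376094 236.29127506230972 [[-0.4809682614305506, -0.6087454880148919, 0.6309504436308644, -0.4996311781065372], [-0.8766142351699229, 0.3218114997519908, -0.3577496908801254, 0.6272788151960074], [0.014731401627966286, -0.7251663874235247, -0.6884160779333889, 1.1784634943939065], [0.0, 0.0, 0.0, 1.0]]
top 46.641733347338864 312.54333004460807 236.80475756242697 [[0.014168146064364059, -0.9824706694187911, 0.18587804434330277, 0.3371253293332749], [-0.9996019565764399, -0.018452735906037104, -0.021340687574089842, 0.03184237288956909], [0.024396558069770948, -0.1855016988315041, -0.9823410444875924, 1.2888883858697786], [0.0, 0.0, 0.0, 1.0]]
```

View pics/top0.png

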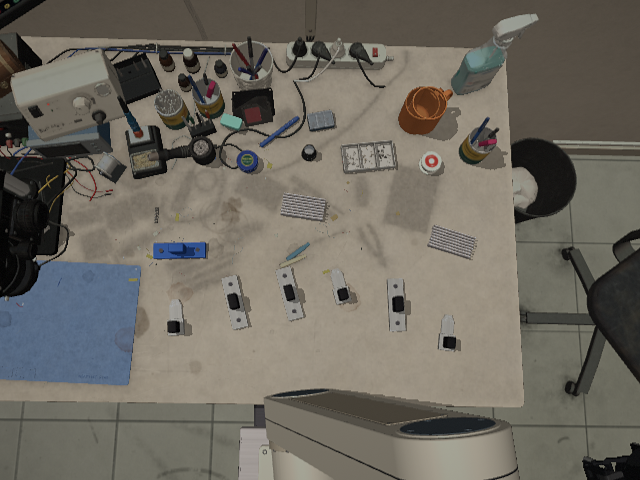

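View pics/scene0.png

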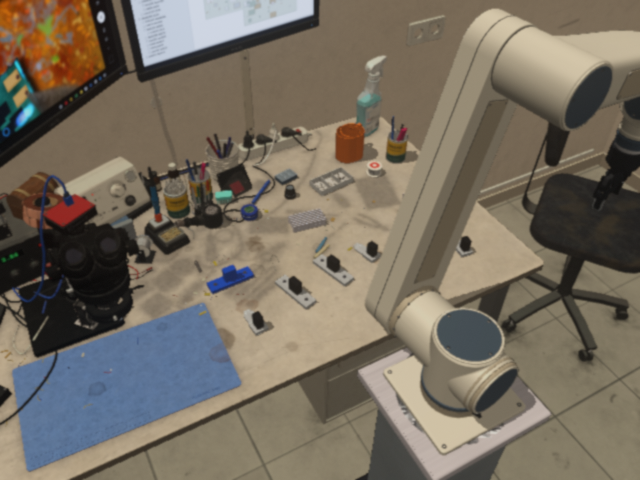

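The top view shows two sinks, at about (304,206) and (452,242). There are three steel fences at (235,301), (290,292) and (397,304), and three gauges at (175,318), (341,288) and (448,333) with blades pointing +x. The blue fence at (180,250) is the look-alike, so I'll leave it alone. A pen-like tool lies at (297,250).

```bash
cat > h.py <<'E'
import numpy as np, cv2
from scipy.optimize import minimize
from scipy.spatial.transform import Rotation as R
from plant import arm
def box(x0,x1,y0,y1,z0,z1): return np.array([[x,y,z] for x in(x0,x1) for y in(y0,y1) for z in(z0,z1)])/1000.
M={'sink':[box(-25,25,-50,50,0,24)],
 'fence':[box(-18,18,-60,60,0,12),box(-10,10,-17,17,0,50)],
 'gauge':[box(-18,18,-18,18,0,12),box(-13,13,-10,10,0,50),
   np.array([[x,y,z] for z in(0,5) for x,y in((18,-14),(18,14),(53,14),(53,-14),(63,7),(63,-7))])/1000.]}
def K(p): return 240/np.tan(np.radians(p['vfov'])/2)
def proj(p,P):
    T=np.array(p['cam_to_world']); c=(np.asarray(P)-T[:3,3])@T[:3,:3]
    return c[:,:2]/c[:,2:]*K(p)+[p['cx'],p['cy']]
def ray(p,uv,z=0.):
    T=np.array(p['cam_to_world']); f=K(p)
    d=T[:3,:3]@[(uv[0]-p['cx'])/f,(uv[1]-p['cy'])/f,1]
    return T[:3,3]+d*(z-T[2,3])/d[2]
def pts(kind,q):
    c,s=np.cos(q[2]),np.sin(q[2]); A=np.array([[c,-s,0],[s,c,0],[0,0,1]])
    return [b@A.T+[q[0],q[1],0] for b in M[kind]]
S=4
def sil(p,kind,q,off):
    m=np.zeros((480*1,640*1),np.float32)
    big=np.zeros((off[3]*S,off[2]*S),np.uint8)
    for b in pts(kind,q):
        u=(proj(p,b)+.5-[off[0],off[1]])*S
        cv2.fillConvexPoly(big,cv2.convexHull((u*16).round().astype(np.int32)),1,shift=4)
    return big
def fit(p,mask,kind,q0):
    x,y,w,h=cv2.boundingRect(mask.astype(np.uint8)); off=(x-12,y-12,w+24,h+24)
    mm=np.zeros((off[3],off[2]),np.float32)
    Y,X=np.nonzero(mask); mm[Y-off[1],X-off[0]]=1
    mm=cv2.resize(mm,None,fx=S,fy=S,interpolation=cv2.INTER_LINEAR)>.5
    def cost(v):
        b=sil(p,kind,(q0[0]+v[0]/100,q0[1]+v[1]/100,q0[2]+v[2]/5),off)>0
        return 1-(b&mm).sum()/max(1,(b|mm).sum())
    best=None
    for a in (-.4,0,.4):
        r=minimize(cost,[0,0,a*5],method='Nelder-Mead',options=dict(initial_simplex=np.array([[0,0,a*5],[1,0,a*5],[0,1,a*5],[0,0,a*5+1]]),xatol=.005,fatol=1e-4))
        if best is None or r.fun<best.fun: best=r
    v=best.x; return np.array([q0[0]+v[0]/100,q0[1]+v[1]/100,q0[2]+v[2]/5]),1-best.fun
def allfit(p,names=(('sink_a','sink'),('fence_1_mid','fence'),('gauge_1_mid','gauge')),pmin=.3,yaw={}):
    out=[]
    for n,k in names:
        for d in arm.cut_out(p,n):
            if d['p']<pmin or d['region'].sum()<30: continue
            c=ray(p,d['centre'],.012)
            if k=='gauge': c[0]-=.01
            q,s=fit(p,d['region'],k,(c[0],c[1],yaw.get(k,0.)))
            out.append((k,d['p'],d['centre'],q,s)); print(k,round(d['p'],2),np.round(d['centre']),'pose',q.round(4)[:2],'yaw',np.degrees(q[2]).round(1),'iou',round(s,3))
    return out
def shift(dp,o=None):
    "world shift -> tool units (30mm)"
    o=o or arm.get_obs(); return (R.from_quat(o['eef_rot']).inv().apply(dp)/.03).round(3)
E
python3 - <<'E'
from h import *
p=arm.camera('top'); allfit(p)
p=arm.camera('wrist'); print(p['cam_to_world'],p['vfov'],arm.get_obs()['clock'])
E
```

```text
sink 0.83 [451. 242.] pose [ 0.575 -0.32 ] yaw -17.2 iou 0.96
sink 0.67 [304. 204.] pose [0.6515 0.0282] yaw -8.4 iou 0.95
fence 0.72 [391. 304.] pose [ 0.4266 -0.1884] yaw -88.3 iou 0.952
gauge 0.89 [341. 286.] pose [ 0.4465 -0.0655] yaw 16.4 iou 0.87
[[ 2.64759642e-01 -9.26426752e-01 -2.67648659e-01  2.13955811e-01]
 [-9.64314435e-01 -2.54344258e-01 -7.35300486e-02 -5.12646403e-01]
 [ 4.53044138e-05  2.77565255e-01 -9.60706785e-01  3.72972628e-01]
 [ 0.00000000e+00  0.00000000e+00  0.00000000e+00  1.00000000e+00]] 70.43705881342649 0.35
```

Run:
```python
from h import *
o=arm.get_obs(); print(shift(np.array([.46,-.24,.23])-o['tool_pos']))
```

```text
[12.67  -6.559  0.04 ]
```

```bash
python3 -m pendant '2.5 -1.3 0 0 0 -1.7 0;5 -2.6 0 0 0 -3.4 0;7.5 -3.9 0 0 0 -5.1 0;10 -5.2 0 0 0 -6.8 0;12.6 -6.5 0 0 0 -8.5 0;12.6 -6.5 0 0 0 -10.2 0;12.6 -6.5 0 0 0 -12 0;12.6 -6.5 0 0 0 -13.5 0;12.6 -6.5 0 0 0 -15 0;12.6 -6.5 0 0 0 -15 0;12.6 -6.5 0 0 0 -15 0;12.6 -6.5 0 0 0 -15 0'
python3 - <<'E'
from h import *
p=arm.camera('wrist'); cv2.imwrite('pics/w1.png',p['color'][:,:,::-1]); allfit(p); 
print('top');p=arm.camera('top'); allfit(p)
E
```

```text
clock: 1.55
tool_pos: [0.458, -0.2428, 0.2312]
eef_rot: [0.706, 0.709, -0.0, -0.0]
contact_force: [-1.0, -0.6, -0.2]
opening: 0.0857
grasp_force: 0.0
sink 0.9 [417. 271.] pose [ 0.5741 -0.32  ] yaw -16.4 iou 0.864
fence 0.84 [290. 157.] pose [ 0.4266 -0.1893] yaw 92.4 iou 0.972
gauge 0.78 [319.  15.] pose [ 0.4465 -0.0656] yaw 15.8 iou 0.841
top
sink 0.83 [303. 205.] pose [0.6517 0.0287] yaw -8.2 iou 0.951
sink 0.62 [440. 236.] pose [ 0.5919 -0.2608] yaw -13.7 iou 0.45
sink 0.39 [175. 320.] pose [0.3858 0.3037] yaw 90.7 iou 0.464
sink 0.35 [289. 294.] pose [0.4531 0.0576] yaw -65.4 iou 0.655
fence 0.9 [393. 303.] pose [ 0.4268 -0.1889] yaw -88.8 iou 0.939
gauge 0.81 [341. 287.] pose [ 0.4459 -0.0647] yaw 14.8 iou 0.907
```

View pics/w1.png

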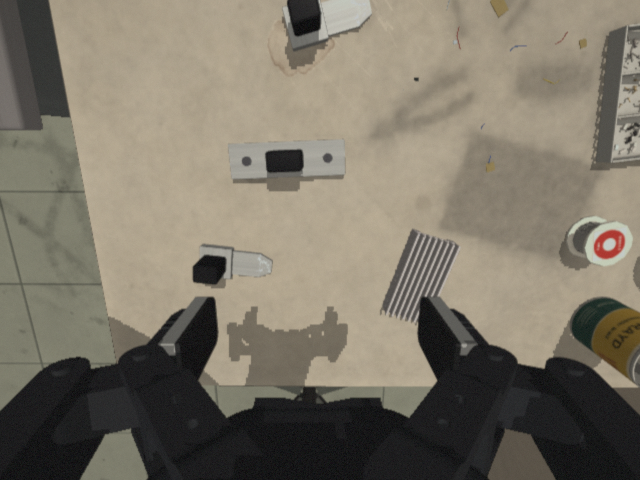

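The wrist view shows a fence at (285,160), its gauge at (215,265), the right sink at (420,275) and another gauge at (320,20). Both cameras agree on the fence to about 1 mm. It is steel grey, not blue, so I'll grasp it across the long side of its grip.

```bash
python3 -m pendant '1 -0.6 1 0 0 -0.3 0;1.79 -1.04 2.5 0 0 -0.3 0;1.79 -1.04 4 0 0 -0.3 0;1.79 -1.04 5.2 0 0 -0.3 0;1.79 -1.04 5.2 0 0 -0.3 0;1.79 -1.04 5.2 0 0 -0.3 0'
python3 - <<'E'
from h import *
p=arm.camera('wrist'); cv2.imwrite('pics/w2.png',p['color'][:,:,::-1]); allfit(p); 
o=arm.get_obs();print(o['tool_pos'],shift(np.array([.4267,-.189,.016])-o['tool_pos']))
E
```

```text
clock: 2.55
tool_pos: [0.4271, -0.1891, 0.076]
eef_rot: [0.696, 0.718, -0.0, -0.0]
contact_force: [0.1, 0.3, 0.3]
opening: 0.0856
grasp_force: 0.0
sink 0.57 [516. 458.] pose [ 0.5962 -0.388 ] yaw -14.3 iou 0.507
fence 0.72 [317. 253.] pose [ 0.4261 -0.1892] yaw -88.1 iou 0.963
gauge 0.77 [384.  29.] pose [ 0.4463 -0.0652] yaw 15.5 iou 0.876
[ 0.42798082 -0.18961134  0.07702641] [ 0.025 -0.047  2.034]
```

View pics/w2.png

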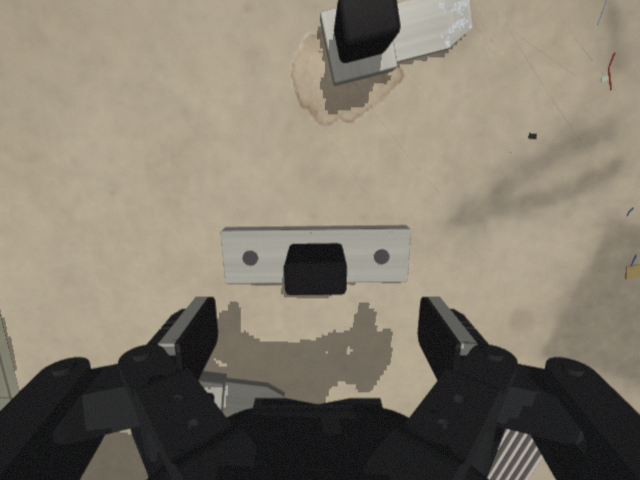

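The fence bar sits at (315,254) between the fingers and the grip is aligned, so I'll descend and close.

```bash
python3 -m pendant '0 -0.03 1 0 0 0 0;0 -0.03 2 0 0 0 0;0 -0.03 2 0 0 0 0;0 -0.03 2 0 0 0 0;0 -0.03 2 0 0 0 1;0 -0.03 2 0 0 0 1;0 -0.03 2 0 0 0 1;0 -0.03 2 0 0 0 1;0 -0.03 2 0 0 0 1;0 -0.03 2 0 0 0 1;0 -0.03 2 0 0 0 1;0 -0.03 2 0 0 0 1;0 -0.03 1.6 0 0 0 1;0 -0.03 1 0 0 0 1;0 -0.03 0 0 0 0 1;0 -0.03 -0.5 0 0 0 1;0 -0.03 -0.5 0 0 0 1'
```

```text
clock: 4.45
tool_pos: [0.4269, -0.1893, 0.092]
eef_rot: [0.696, 0.718, 0.0, 0.002]
contact_force: [0.5, 0.3, -4.3]
opening: 0.0332
grasp_force: 60.8
```

```bash
python3 -m pendant '-0.8 0.4 -1 0 0 0 1;-1.8 0.9 -2.2 0 0 0 1;-3 1.4 -2.6 0 0 0 1;-4.2 2 -2.6 0 0 0 1;-5.4 2.5 -2.6 0 0 0 1;-6.6 3.1 -2.6 0 0 0 1;-7.6 3.6 -2.6 0 0 0 1;-8.1 3.8 -2.6 0 0 0 1;-8.1 3.8 -2.6 0 0 0 1;-8.1 3.8 -2.6 0 0 0 1;-8.1 3.8 -2.6 0 0 0 1'
python3 - <<'E'
from h import *
p=arm.camera('wrist'); cv2.imwrite('pics/w3.png',p['color'][:,:,::-1]); allfit(p,yaw={'sink':-.3})
for d in arm.cut_out(p,'sink_a')[:1]:
    c=p['color'].copy()[:,:,::-1].copy(); cs,_=cv2.findContours(d['region'].astype(np.uint8),0,1); cv2.drawContours(c,cs,-1,(0,0,255),1)
    cv2.imwrite('pics/w3.png',c)
print(arm.get_obs()['opening'])
E
```

```text
clock: 5.55
tool_pos: [0.5474, -0.4271, 0.1675]
eef_rot: [0.696, 0.719, 0.0, -0.001]
contact_force: [-0.4, 0.1, -3.5]
opening: 0.0333
grasp_force: 61.5
sink 0.6 [359.  89.] pose [ 0.5744 -0.3209] yaw -16.8 iou 0.96
fence 0.67 [318. 292.] pose [ 0.5722 -0.4773] yaw -87.0 iou 0.273
0.0334661227351189
```

View pics/w3.png

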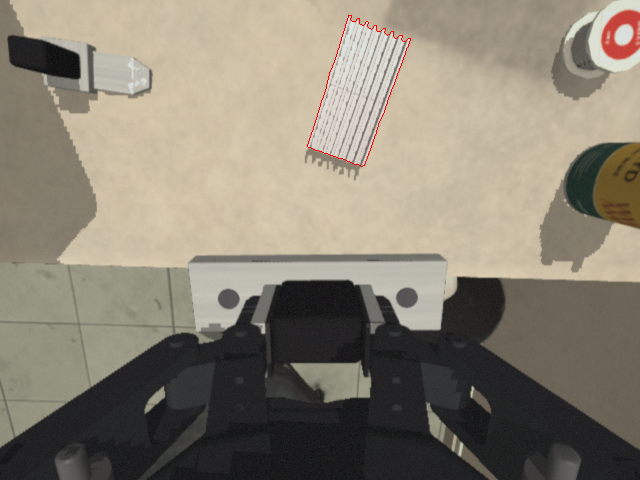

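The sink outline fits well (IoU 0.96): (0.5745, -0.3205), yaw -17°. The fence is held level at (318,292). Next I'll swing it to the spot in front of the sink.

```bash
python3 -m pendant '0.8 -0.1 0 0 0 -1.6 1;1.6 -0.3 0 0 0 -3.2 1;2.4 -0.4 0 0 0 -4.8 1;3.2 -0.6 0 0 0 -6.4 1;4.11 -0.72 0 0 0 -8 1;4.11 -0.72 0 0 0 -9.6 1;4.11 -0.72 0 0 0 -11.2 1;4.11 -0.72 0 0 0 -12.8 1;4.11 -0.72 0 0 0 -14.25 1;4.11 -0.72 0 0 0 -14.25 1;4.11 -0.72 1.2 0 0 -14.25 1;4.11 -0.72 2.4 0 0 -14.25 1;4.11 -0.72 3.6 0 0 -14.25 1;4.11 -0.72 3.6 0 0 -14.25 1;4.11 -0.72 3.6 0 0 -14.25 1;4.11 -0.72 3.6 0 0 -14.25 1'
cat > loc.py <<'E'
from h import *
import sys
sx,sy,yaw=map(float,sys.argv[1:4]); yaw=np.radians(yaw)
P=[];Y=[]
for i in range(3):
    o=arm.get_obs(); P.append(o['tool_pos']); r=R.from_quat(o['eef_rot']).as_matrix(); Y.append(np.degrees(np.arctan2(r[1,0],r[0,0])))
p=np.mean(P,0); d=p[:2]-[sx,sy]; c,s=np.cos(yaw),np.sin(yaw)
print('local mm',np.round(1000*np.array([c*d[0]+s*d[1],-s*d[0]+c*d[1],p[2]]),1),'psi-yaw',np.round(np.mean(Y)-np.degrees(yaw),2),'force',o['contact_force'].round(1),'open',round(o['opening'],4))
if len(sys.argv)>6:
    x,y,z=[float(v)/1000 for v in sys.argv[4:7]]; t=np.array([sx+c*x-s*y,sy+s*x+c*y,z]); print('tool units to go',shift(t-p,o))
E
python3 loc.py .5745 -.3205 -17 -55 0 17.5
```

```text
clock: 7.4
tool_pos: [0.5233, -0.3063, 0.0625]
eef_rot: [0.148, 0.989, -0.001, 0.001]
contact_force: [-0.5, -0.1, -3.1]
opening: 0.0333
grasp_force: 61.5
local mm [-53.1  -1.4  62.5] psi-yaw 180.03 force [-0.5 -0.1 -3.1] open 0.0333
tool units to go [0.067 0.047 1.501]
```

```bash
python3 -m pendant '0.06 0.05 0.8 0 0 0 1;0.06 0.05 1.4 0 0 0 1;0.06 0.05 1.5 0 0 0 1;0.06 0.05 1.5 0 0 0 1;-0.1 0.05 1.5 0 0 0 1;-0.2 0.05 1.5 0 0 0 1;-0.25 0.05 1.5 0 0 0 1;-0.25 0.05 1.5 0 0 0 1;-0.25 0.05 1.5 0 0 0 1'; python3 loc.py .5745 -.3205 -17 -43 0 17
```

```text
clock: 8.3
tool_pos: [0.5304, -0.3067, 0.0162]
eef_rot: [0.147, 0.989, -0.0, 0.001]
contact_force: [-1.5, -0.8, 4.6]
opening: 0.0335
grasp_force: 62.8
local mm [-46.2   0.3  16.2] psi-yaw 180.1 force [-1.5 -0.8  4.6] open 0.0335
tool units to go [-0.106 -0.009 -0.025]
```

```bash
python3 -m pendant '-0.03 0 -0.03 0 0 0 1;-0.06 0 -0.03 0 0 0 1;-0.06 0 -0.03 0 0 0 1;-0.06 0 -0.03 0 0 0 1'; python3 loc.py .5745 -.3205 -17 -43 0 17;  python3 -m pendant '-0.02 0 0 0 0 0 1;-0.03 0 0 0 0 0 1;-0.03 0 0 0 0 0 1'; python3 loc.py .5745 -.3205 -17 -43 0 17
```

```text
clock: 8.7
tool_pos: [0.5314, -0.3066, 0.0162]
eef_rot: [0.147, 0.989, 0.0, -0.0]
contact_force: [-3.7, 1.6, 2.6]
opening: 0.0332
grasp_force: 62.5
local mm [-45.3   0.6  16.2] psi-yaw 180.09 force [-3.7  1.6  2.6] open 0.0332
tool units to go [-0.076 -0.022 -0.026]
clock: 9.0
tool_pos: [0.5324, -0.307, 0.0162]
eef_rot: [0.147, 0.989, 0.0, -0.0]
contact_force: [-3.7, 1.5, 3.9]
opening: 0.0333
grasp_force: 42.0
local mm [-44.2   0.6  16.2] psi-yaw 180.1 force [-3.7  1.5  3.9] open 0.0333
tool units to go [-0.041 -0.021 -0.027]
```

```bash
python3 -m pendant '-0.01 0 0 0 0 0 1;-0.02 0 0 0 0 0 1;-0.02 0 0 0 0 0 1'; python3 loc.py .5745 -.3205 -17 -43 0 17;  python3 -m pendant '-0.01 0 0 0 0 0 1;-0.02 0 0 0 0 0 1;-0.02 0 0 0 0 0 1'; python3 loc.py .5745 -.3205 -17 -43 0 17
```

```text
clock: 9.3
tool_pos: [0.533, -0.3072, 0.0162]
eef_rot: [0.147, 0.989, 0.0, -0.0]
contact_force: [-5.2, 2.0, 4.4]
opening: 0.0331
grasp_force: 59.9
local mm [-43.6   0.6  16.2] psi-yaw 180.1 force [-5.2  2.   4.4] open 0.0331
tool units to go [-0.02  -0.021 -0.026]
clock: 9.6
tool_pos: [0.5331, -0.3072, 0.0162]
eef_rot: [0.147, 0.989, 0.0, -0.0]
contact_force: [-7.4, 2.9, 6.1]
opening: 0.0333
grasp_force: 60.1
local mm [-43.5   0.6  16.2] psi-yaw 180.09 force [-7.4  2.9  6.1] open 0.0333
tool units to go [-0.017 -0.02  -0.025]
```

Force has risen to about 8 N and motion has stopped, so the fence is flush. I'll release, lift and look.

```bash
python3 -m pendant '0.01 0 0 0 0 0 1;0.01 0 0 0 0 0 0;0.01 0 0 0 0 0 0;0.01 0 0 0 0 0 0;0.01 0 0 0 0 0 0;0.01 0 0 0 0 0 0;0.01 0 0 0 0 0 0;0.01 0 -1 0 0 0 0;0.01 0 -2.5 0 0 0 0;0.01 0 -4 0 0 0 0;2 0 -5 0 0 0 0;3.5 0 -5 0 0 0 0;3.5 0 -5 0 0 0 0;3.5 0 -5 0 0 0 0;3.5 0 -5 0 0 0 0'
python3 - <<'E'
from h import *
p=arm.camera('wrist'); cv2.imwrite('pics/w4.png',p['color'][:,:,::-1]); allfit(p,yaw={'sink':-.3})
print('top');p=arm.camera('top'); allfit(p)
E
```

```text
clock: 11.1
tool_pos: [0.4338, -0.2773, 0.1663]
eef_rot: [0.147, 0.989, -0.0, 0.001]
contact_force: [0.4, -0.1, -0.2]
opening: 0.0855
grasp_force: 0.0
sink 0.9 [318. 367.] pose [ 0.5769 -0.3216] yaw -17.1 iou 0.763
sink 0.66 [627. 346.] pose [0.6508 0.0278] yaw -8.8 iou 0.638
fence 0.94 [317. 325.] pose [ 0.5324 -0.3079] yaw -16.9 iou 0.947
gauge 0.78 [565. 175.] pose [ 0.4456 -0.066 ] yaw 15.6 iou 0.943
top
sink 0.66 [452. 241.] pose [ 0.5751 -0.3198] yaw -16.7 iou 0.891
sink 0.65 [302. 205.] pose [0.6515 0.0289] yaw -7.8 iou 0.921
fence 0.68 [441. 255.] pose [ 0.5344 -0.3071] yaw -15.0 iou 0.894
gauge 0.63 [341. 287.] pose [ 0.447  -0.0651] yaw 15.9 iou 0.884
```

View pics/w4.png

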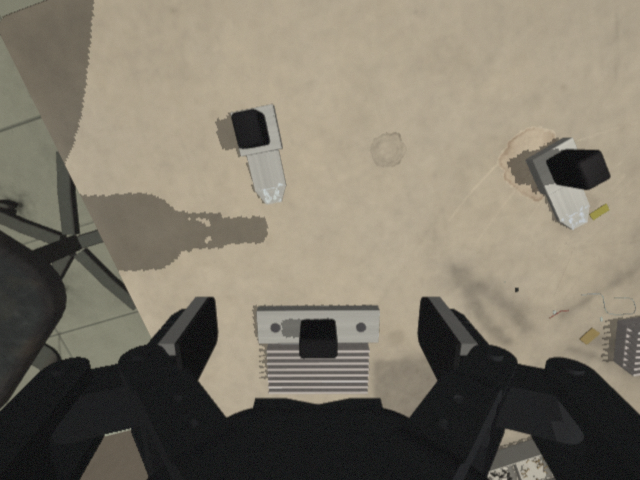

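The fence is flush and centred at (318,325). The next gauge is at (258,130), which the network missed, so I'll locate it from its corners.

Run:
```python
from h import *
from scipy.optimize import least_squares
p=arm.camera('wrist')
px=np.array([[275,105],[282,149],[239,156],[285,198],[273,202]],float)
G=np.array([[-18,18,12],[18,18,12],[18,-18,12],[61,7,5],[63,-4,5]])/1000
def f(q):
    c,s=np.cos(q[2]),np.sin(q[2]);A=np.array([[c,-s,0],[s,c,0],[0,0,1]])
    return (proj(p,G@A.T+[q[0],q[1],0])-px).ravel()
c=ray(p,(260,130),.012); r=least_squares(f,[c[0],c[1],0]); print(r.x[:2],np.degrees(r.x[2]),r.fun.round(1))
allfit(p,(('gauge_1_mid','gauge'),),pmin=.03)
q=r.x; o=arm.get_obs(); print(shift(np.array([q[0],q[1],.11])-o['tool_pos']))
```

```text
[ 0.34259337 -0.30209139] -5.218251926478755 [-1.7 -2.2  1.5 -1.1  3.   0.8 -1.7  1.1 -1.1  1.8]
gauge 0.67 [569. 174.] pose [ 0.4459 -0.0663] yaw 16.2 iou 0.928
[ 2.647 -1.684  1.865]
```

```bash
python3 -m pendant '1.3 -0.8 0.5 0 0 -1.2 0;2.65 -1.68 1.2 0 0 -2.2 0;2.65 -1.68 2.2 0 0 -2.2 0;2.65 -1.68 2.2 0 0 -2.2 0;2.65 -1.68 2.2 0 0 -2.2 0;2.65 -1.68 2.2 0 0 -2.2 0'
python3 - <<'E'
from h import *
p=arm.camera('wrist'); 
for k in range(2):
    r=allfit(p,(('gauge_1_mid','gauge'),),pmin=.1)
    o=arm.get_obs()
    for q in r: print(shift(np.array([q[3][0],q[3][1],.016])-o['tool_pos']))
    if r: break
    p=arm.camera('wrist')
cv2.imwrite('pics/w5.png',p['color'][:,:,::-1])
E
```

```text
clock: 12.2
tool_pos: [0.3436, -0.3024, 0.1014]
eef_rot: [0.051, 0.999, -0.001, 0.001]
contact_force: [-0.2, -0.2, 0.6]
opening: 0.0852
grasp_force: 0.0
gauge 0.94 [623. 346.] pose [ 0.4451 -0.0654] yaw 14.8 iou 0.703
[-2.561  8.206  2.835]
```

View pics/w5.png

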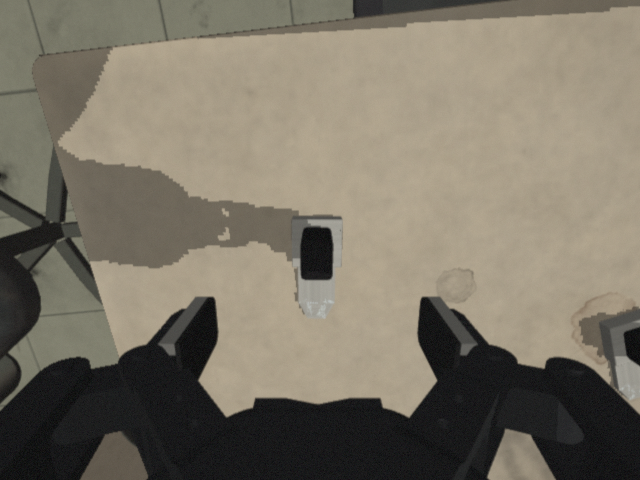

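Holder corners are at about (293,216) and (342,217), the grip at (318,254) and the tip at (315,316). That is already nearly centred.

Run:
```python
from h import *
from scipy.optimize import least_squares
p=arm.camera('wrist')
px=np.array([[342,217],[341,262],[293,216],[303,228],[333,228],[333,280],[303,279],[315,317]],float)
G=np.array([[-18,18,12],[18,18,12],[-18,-18,12],[-13,-10,50],[-13,10,50],[13,10,50],[13,-10,50],[63,0,3]])/1000
def f(q):
    c,s=np.cos(q[2]),np.sin(q[2]);A=np.array([[c,-s,0],[s,c,0],[0,0,1]])
    return (proj(p,G@A.T+[q[0],q[1],0])-px).ravel()
r=least_squares(f,[.343,-.302,-.1]); print(r.x[:2],np.degrees(r.x[2]),r.fun.round(1))
q=r.x; o=arm.get_obs(); m=R.from_quat(o['eef_rot']).as_matrix();print(shift(np.array([q[0],q[1],.016])-o['tool_pos']),np.degrees(np.arctan2(m[1,0],m[0,0])))
```

```text
[ 0.33873961 -0.30281304] -6.9542496296179035 [ 2.  -3.   0.9  1.1 -1.  -3.  -2.2  6.6  1.8  7.2  0.4 -3.6 -2.4 -3.3
  0.9 -4.2]
[ 0.155 -0.033  2.837] 174.15432996385883
```

```bash
python3 -m pendant '0.1 -0.03 1 0 0 0.1 0;0.1 -0.03 2 0 0 0.1 0;0.1 -0.03 2.8 0 0 0.1 0;0.1 -0.03 2.8 0 0 0.1 0;0.1 -0.03 2.8 0 0 0.1 0;0.1 -0.03 2.8 0 0 0.1 1;0.1 -0.03 2.8 0 0 0.1 1;0.1 -0.03 2.8 0 0 0.1 1;0.1 -0.03 2.8 0 0 0.1 1;0.1 -0.03 2.8 0 0 0.1 1;0.1 -0.03 2.8 0 0 0.1 1;0.1 -0.03 2.8 0 0 0.1 1;0.1 -0.03 2.8 0 0 0.1 1;0.1 -0.03 2.8 0 0 0.1 1;0.1 -0.03 2.8 0 0 0.1 1;0.1 -0.03 2 0 0 0.1 1;0.1 -0.03 1 0 0 0.1 1;0.1 -0.03 0 0 0 0.1 1;0.1 -0.03 0 0 0 0.1 1'; python3 loc.py .5745 -.3205 -17 0 130 100
```

```text
clock: 14.25
tool_pos: [0.3405, -0.304, 0.1035]
eef_rot: [0.056, 0.998, -0.002, 0.002]
contact_force: [0.3, -0.3, -1.1]
opening: 0.0193
grasp_force: 59.2
local mm [-228.6  -52.6  103.5] psi-yaw 190.59 force [ 0.3 -0.3 -1.1] open 0.0193
tool units to go [-8.61   4.584  0.131]
```

```bash
python3 -m pendant '-0.9 0.5 -0.5 0 0 1.6 1;-1.8 1 -0.5 0 0 3.2 1;-2.7 1.5 -0.5 0 0 4.8 1;-3.6 2 -0.5 0 0 6.4 1;-4.5 2.5 -0.5 0 0 8 1;-5.4 3 -0.5 0 0 9.6 1;-6.3 3.4 -0.5 0 0 11.2 1;-7.2 3.9 -0.5 0 0 12.8 1;-8 4.3 -0.5 0 0 14.4 1;-8.6 4.58 -0.5 0 0 16 1;-8.6 4.58 -0.5 0 0 17.6 1;-8.6 4.58 -0.5 0 0 19 1;-8.6 4.58 -0.5 0 0 20.1 1;-8.6 4.58 -0.5 0 0 20.1 1;-8.6 4.58 -0.5 0 0 20.1 1;-8.6 4.58 -0.5 0 0 20.1 1'; python3 loc.py .5745 -.3205 -17 0 130 18
python3 - <<'E'
from h import *
p=arm.camera('wrist'); cv2.imwrite('pics/w6.png',p['color'][:,:,::-1]); allfit(p,(('sink_a','sink'),('fence_1_mid','fence')),yaw={'sink':-.3})
E
```

```text
clock: 15.85
tool_pos: [0.6109, -0.1948, 0.1147]
eef_rot: [0.803, 0.596, -0.0, -0.0]
contact_force: [0.4, 0.3, -0.6]
opening: 0.0193
grasp_force: 59.1
local mm [ -2.  130.8 114.7] psi-yaw 90.21 force [ 0.4  0.3 -0.6] open 0.0193
tool units to go [-0.029  0.068  3.225]
sink 0.66 [338. 389.] pose [ 0.6348 -0.3236] yaw -43.7 iou 0.193
fence 0.47 [253. 321.] pose [ 0.5524 -0.1892] yaw -28.2 iou 0.15
```

View pics/w6.png

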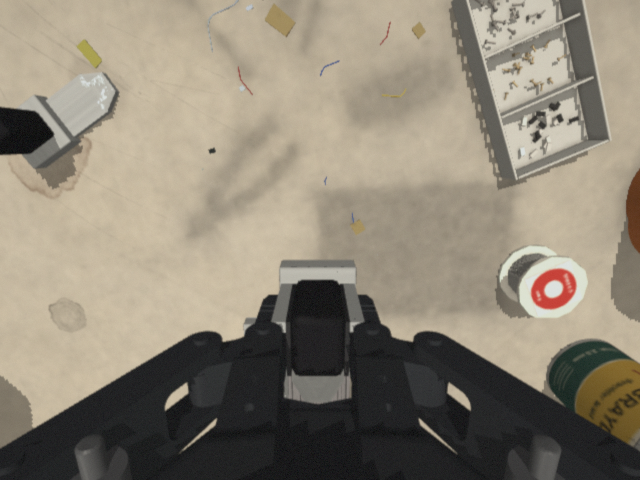

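```bash
python3 -m pendant '-0.03 0.07 1 0 0 0 1;-0.03 0.07 2 0 0 0 1;-0.03 0.07 2.8 0 0 0 1;-0.03 0.07 3.18 0 0 0 1;-0.03 0.07 3.18 0 0 0 1;-0.03 0.07 3.18 0 0 0 1;-0.03 0.07 3.18 0 0 0 1'; python3 loc.py .5745 -.3205 -17 0 70 18
```

```text
clock: 16.7
tool_pos: [0.6135, -0.1966, 0.0211]
eef_rot: [0.803, 0.596, 0.0, 0.001]
contact_force: [0.6, -0.1, -1.5]
opening: 0.0193
grasp_force: 59.3
local mm [  1.1 129.9  21.1] psi-yaw 90.1 force [ 0.6 -0.1 -1.5] open 0.0193
tool units to go [-1.996 -0.04   0.104]
```

```bash
python3 -m pendant '0 -0.03 0.09 0 0 0 1;0 -0.03 0.09 0 0 0 1;-0.3 -0.03 0.09 0 0 0 1;-0.6 -0.03 0.09 0 0 0 1;-0.8 -0.03 0.09 0 0 0 1;-0.8 -0.03 0.09 0 0 0 1'; python3 loc.py .5745 -.3205 -17 0 70 18
```

```text
clock: 17.3
tool_pos: [0.6046, -0.2203, 0.0171]
eef_rot: [0.804, 0.595, -0.0, 0.0]
contact_force: [0.3, -0.6, -1.1]
opening: 0.0195
grasp_force: 59.3
local mm [ -0.5 104.7  17.1] psi-yaw 90.01 force [ 0.3 -0.6 -1.1] open 0.0195
tool units to go [-1.155  0.016 -0.03 ]
```

```bash
python3 -m pendant '-0.3 0.01 0 0 0 0 1;-0.6 0.01 0 0 0 0 1;-0.9 0.01 0 0 0 0 1;-1.05 0.01 0 0 0 0 1;-1.05 0.01 0 0 0 0 1'; python3 loc.py .5745 -.3205 -17 0 70 18; python3 -m pendant '-0.03 0 0 0 0 0 1;-0.06 0 0 0 0 0 1;-0.06 0 0 0 0 0 1;-0.06 0 0 0 0 0 1'; python3 loc.py .5745 -.3205 -17 0 68 18
```

```text
clock: 17.8
tool_pos: [0.5958, -0.2501, 0.0171]
eef_rot: [0.804, 0.595, 0.0, 0.0]
contact_force: [0.2, -0.1, -2.1]
opening: 0.0192
grasp_force: 59.3
local mm [-0.2 73.6 17.1] psi-yaw 90.03 force [ 0.2 -0.1 -2.1] open 0.0192
tool units to go [-0.12   0.006 -0.031]
clock: 18.2
tool_pos: [0.5956, -0.2507, 0.0171]
eef_rot: [0.803, 0.596, 0.0, -0.0]
contact_force: [-1.1, -0.4, -0.6]
opening: 0.0195
grasp_force: 59.3
local mm [-0.2 72.9 17.1] psi-yaw 90.11 force [-1.1 -0.4 -0.6] open 0.0195
tool units to go [-0.165  0.006 -0.031]
```

```bash
python3 -m pendant '-0.03 0 0 0 0 0 1;-0.05 0 0 0 0 0 1;-0.05 0 0 0 0 0 1;-0.05 0 0 0 0 0 1'; python3 loc.py .5745 -.3205 -17 0 68 18; python3 -m pendant '-0.02 0 0 0 0 0 1;-0.04 0 0 0 0 0 1;-0.04 0 0 0 0 0 1;-0.04 0 0 0 0 0 1'; python3 loc.py .5745 -.3205 -17 0 68 18
```

```text
clock: 18.6
tool_pos: [0.5952, -0.2522, 0.0171]
eef_rot: [0.803, 0.595, 0.0, -0.0]
contact_force: [-0.1, 1.2, -0.3]
opening: 0.0187
grasp_force: 59.4
local mm [-0.2 71.3 17.1] psi-yaw 90.1 force [-0.1  1.2 -0.3] open 0.0187
tool units to go [-0.11   0.007 -0.03 ]
clock: 19.0
tool_pos: [0.5951, -0.2524, 0.0171]
eef_rot: [0.803, 0.596, 0.001, -0.001]
contact_force: [1.7, 5.9, -0.2]
opening: 0.0195
grasp_force: 59.6
local mm [-0.2 71.2 17.1] psi-yaw 90.14 force [ 1.7  5.9 -0.2] open 0.0195
tool units to go [-0.106  0.007 -0.029]
```

Force is 6 N along the insertion direction, so the shoulder is probably seated. I'll release, back off and check.

```bash
python3 -m pendant '0 0 0.02 0 0 0 1;0 0 0.02 0 0 0 0;0 0 0.02 0 0 0 0;0 0 0.02 0 0 0 0;0 0 0.02 0 0 0 0;0 0 0.02 0 0 0 0;0 0 0.02 0 0 0 0;0 0 -1 0 0 0 0;0 0 -2.5 0 0 0 0;0 0 -4 0 0 0 0;1.5 0 -4 0 0 0 0;3 0 -4 0 0 0 0;3 0 -4 0 0 0 0;3 0 -4 0 0 0 0'
python3 - <<'E'
from h import *
p=arm.camera('wrist'); c=cv2.resize(p['color'][230:470,180:500,::-1],None,fx=2.4,fy=2.4,interpolation=2); cv2.imwrite('pics/w7.png',c); 
r=allfit(p,(('gauge_1_mid','gauge'),('fence_1_mid','fence'),('sink_a','sink')),yaw={'gauge':-1.87,'sink':-.3,'fence':-.3})
E
```

```text
clock: 20.4
tool_pos: [0.6212, -0.1663, 0.1372]
eef_rot: [0.803, 0.596, -0.0, 0.0]
contact_force: [-0.9, -0.1, -0.5]
opening: 0.0857
grasp_force: 0.0
gauge 0.73 [ 74. 164.] pose [ 0.4605 -0.0636] yaw -182.6 iou 0.674
fence 0.7 [270. 363.] pose [ 0.5513 -0.2498] yaw -18.6 iou 0.79
sink 0.85 [317. 378.] pose [ 0.5733 -0.327 ] yaw -16.6 iou 0.591
sink 0.79 [283.  15.] pose [ 0.6455 -0.0142] yaw -13.3 iou 0.534
sink 0.65 [317. 336.] pose [ 0.5609 -0.2458] yaw 65.1 iou 0.667
```

View pics/w7.png

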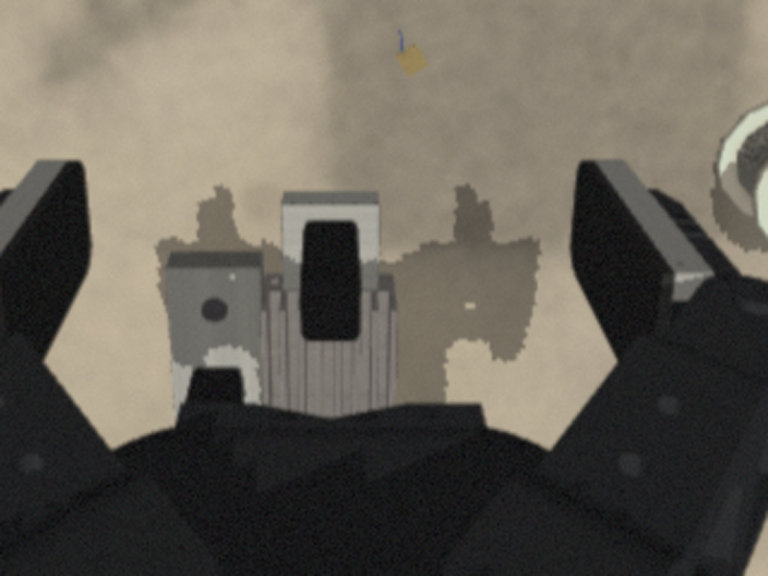

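The crop shows the holder tight on the sink's end at (330,280), with the fence alongside. I'll check the gap numerically and go on to the second set.

Run:
```python
from h import *
p=arm.camera('wrist'); t=np.radians(-17);A=np.array([[np.cos(t),-np.sin(t)],[np.sin(t),np.cos(t)]])
for L in ([-18,86,12],[18,86,12],[-18,86,0]):
    w=A@(np.array(L[:2])/1000)+[.5745,-.3205]; print(L,proj(p,np.array([[w[0],w[1],L[2]/1000]])).round(1))
print([ray(p,u,.012).round(4) for u in((297.5,316),(338,316))])
print(shift(np.array([.47,0.0,.22])-arm.get_obs()['tool_pos']))
```

```text
[-18, 86, 12] [[296.1 313.2]]
[18, 86, 12] [[337.5 313.2]]
[-18, 86, 0] [[296.9 306.8]]
[array([ 0.5827, -0.236 ,  0.012 ]), array([ 0.6165, -0.2463,  0.012 ])]
[ 3.902 -6.444 -2.769]
```

```bash
python3 -m pendant '0.8 -1.2 -2 0 0 -1.6 0;1.5 -2.4 -2.7 0 0 -3.2 0;2.3 -3.6 -2.7 0 0 -4.8 0;3 -4.8 -2.7 0 0 -6.4 0;3.9 -6.4 -2.7 0 0 -6.4 0;3.9 -6.4 -2.7 0 0 -6.4 0;3.9 -6.4 -2.7 0 0 -6.4 0;3.9 -6.4 -2.7 0 0 -6.4 0'
python3 - <<'E'
from h import *
p=arm.camera('wrist'); cv2.imwrite('pics/w8.png',p['color'][:,:,::-1]); allfit(p,yaw={'sink':-.15})
E
```

```text
clock: 21.45
tool_pos: [0.472, -0.0004, 0.2182]
eef_rot: [0.608, 0.794, 0.0, 0.0]
contact_force: [0.1, 0.1, -0.1]
opening: 0.0856
grasp_force: 0.0
sink 0.76 [487. 228.] pose [0.6506 0.0286] yaw -7.2 iou 0.978
sink 0.51 [289. 259.] pose [ 0.4715 -0.0418] yaw -55.5 iou 0.558
gauge 0.55 [289. 260.] pose [ 0.4462 -0.0645] yaw 15.2 iou 0.942
gauge 0.32 [320.  14.] pose [0.3945 0.1708] yaw 9.7 iou 0.567
```

View pics/w8.png

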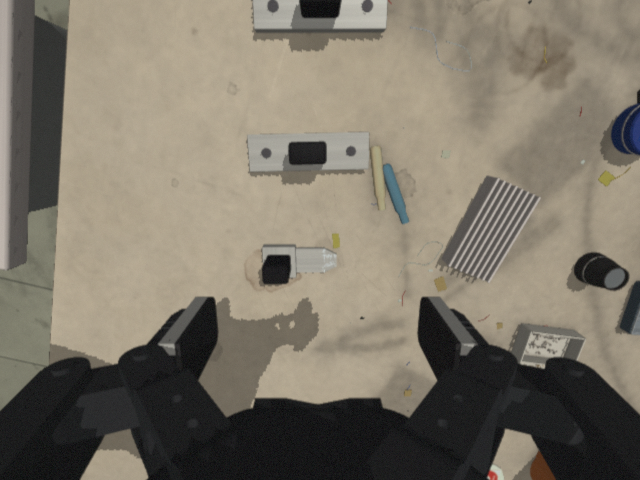

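The second sink is at (488,228), fit IoU 0.978. The fence to use is the steel one at (308,152) and the gauge is at (290,260). The blue look-alike is out of view to the upper left.

Run:
```python
from h import *
p=arm.camera('wrist'); c=ray(p,(308.5,151.5),.012); a,b=ray(p,(266,153),.012),ray(p,(351,151),.012)
print(c,np.degrees(np.arctan2(*(b-a)[1::-1])),(a+b)/2)
print(shift(np.array([c[0],c[1],.085])-arm.get_obs()['tool_pos']))
```

```text
[0.44777011 0.05614765 0.012     ] 16.326877884729548 [0.44785541 0.05567425 0.012     ]
[ 2.026 -0.284  4.422]
```

```bash
python3 -m pendant '1 -0.14 1 0 0 -0.25 0;2.02 -0.28 2.2 0 0 -0.25 0;2.02 -0.28 3.4 0 0 -0.25 0;2.02 -0.28 4.4 0 0 -0.25 0;2.02 -0.28 4.4 0 0 -0.25 0;2.02 -0.28 4.4 0 0 -0.25 0'
python3 - <<'E'
from h import *
p=arm.camera('wrist'); cv2.imwrite('pics/w9.png',p['color'][:,:,::-1]); allfit(p,(('fence_1_mid','fence'),),yaw={'fence':-1.27},pmin=.1)
E
```

```text
clock: 22.3
tool_pos: [0.4477, 0.0564, 0.0864]
eef_rot: [0.6, 0.8, -0.0, -0.0]
contact_force: [0.2, 0.2, 0.7]
opening: 0.0855
grasp_force: 0.0
```

View pics/w9.png

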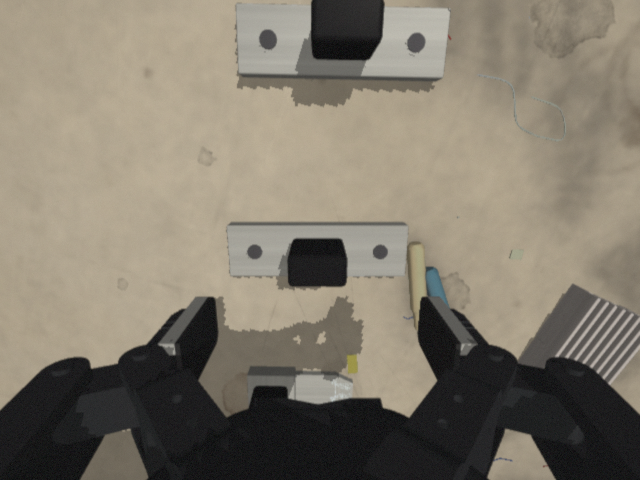

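The bar is centred at (318,251) and square to the fingers. I'll descend and grip.

```bash
python3 -m pendant '0 0 1 0 0 0 0;0 0 2 0 0 0 0;0 0 2.3 0 0 0 0;0 0 2.3 0 0 0 0;0 0 2.3 0 0 0 0;0 0 2.3 0 0 0 1;0 0 2.3 0 0 0 1;0 0 2.3 0 0 0 1;0 0 2.3 0 0 0 1;0 0 2.3 0 0 0 1;0 0 2.3 0 0 0 1;0 0 2.3 0 0 0 1;0 0 2.3 0 0 0 1;0 0 2.3 0 0 0 1;0 0 1.6 0 0 0 1;0 0 0.6 0 0 0 1;0 0 -1 0 0 0 1;0 0 -1 0 0 0 1;0 0 -1 0 0 0 1'; python3 loc.py .6508 .0286 -7.6 -10 -115 140
```

```text
clock: 24.3
tool_pos: [0.4477, 0.0567, 0.1166]
eef_rot: [0.599, 0.8, 0.001, 0.001]
contact_force: [0.1, 0.9, -3.3]
opening: 0.0333
grasp_force: 61.0
local mm [-205.     1.   116.6] psi-yaw 113.95 force [ 0.1  0.9 -3.3] open 0.0333
tool units to go [-6.173  4.374 -0.768]
```

```bash
python3 -m pendant '-1 0.7 -0.8 0 0 0.8 1;-2 1.4 -0.8 0 0 1.6 1;-3 2.1 -0.8 0 0 2.4 1;-4 2.8 -0.8 0 0 3.2 1;-5 3.5 -0.8 0 0 4 1;-6 4.2 -0.8 0 0 4.8 1;-6.2 4.4 -0.8 0 0 4.8 1;-6.2 4.4 -0.8 0 0 4.8 1;-6.2 4.4 -0.8 0 0 4.8 1'
python3 - <<'E'
from h import *
p=arm.camera('wrist'); allfit(p,(('sink_a','sink'),),yaw={'sink':-.13})
E
python3 loc.py .6508 .0286 -7.6 -56 0 60
```

```text
clock: 25.2
tool_pos: [0.6251, -0.0839, 0.1386]
eef_rot: [0.752, 0.659, -0.001, -0.001]
contact_force: [0.1, 0.0, -2.1]
opening: 0.033
grasp_force: 61.3
sink 0.97 [334.  72.] pose [0.6506 0.0229] yaw -7.6 iou 0.946
sink 0.72 [475. 398.] pose [ 0.7136 -0.2259] yaw 26.3 iou 0.199
local mm [ -10.4 -114.6  139.8] psi-yaw 90.01 force [ 0.2  0.  -2.1] open 0.0333
tool units to go [ 3.821 -1.515  2.662]
```

```bash
python3 -m pendant '0.5 -0.3 0 0 0 -1.6 1;1 -0.5 0 0 0 -3.2 1;1.5 -0.7 0 0 0 -4.8 1;2 -0.9 0 0 0 -6.4 1;2.5 -1.1 0 0 0 -8 1;3 -1.3 0 0 0 -9.6 1;3.5 -1.4 0 0 0 -11.2 1;3.82 -1.52 0 0 0 -12.8 1;3.82 -1.52 0 0 0 -14.4 1;3.82 -1.52 0 0 0 -16 1;3.82 -1.52 0 0 0 -17.6 1;3.82 -1.52 0 0 0 -18 1;3.82 -1.52 1.2 0 0 -18 1;3.82 -1.52 2.6 0 0 -18 1;3.82 -1.52 2.6 0 0 -18 1;3.82 -1.52 2.6 0 0 -18 1;3.82 -1.52 2.6 0 0 -18 1'; python3 loc.py .6507 .0286 -7.6 -56 0 17
```

```text
clock: 27.0
tool_pos: [0.5974, 0.0352, 0.0644]
eef_rot: [0.067, 0.998, -0.0, 0.002]
contact_force: [0.5, 0.0, -2.0]
opening: 0.0336
grasp_force: 61.1
local mm [-53.7  -0.5  64.4] psi-yaw 179.97 force [ 0.5  0.  -2. ] open 0.0336
tool units to go [0.083 0.016 1.581]
```

```bash
python3 -m pendant '0.05 0.02 0.8 0 0 0 1;0.05 0.02 1.4 0 0 0 1;0.05 0.02 1.53 0 0 0 1;0.05 0.02 1.53 0 0 0 1;-0.1 0.02 1.53 0 0 0 1;-0.2 0.02 1.53 0 0 0 1;-0.2 0.02 1.53 0 0 0 1;-0.2 0.02 1.53 0 0 0 1'; python3 loc.py .6507 .0286 -7.6 -43 0 17
```

```text
clock: 27.8
tool_pos: [0.6034, 0.0348, 0.0178]
eef_rot: [0.067, 0.998, 0.0, 0.001]
contact_force: [-3.0, 0.6, 7.2]
opening: 0.0331
grasp_force: 62.6
local mm [-47.7  -0.1  17.8] psi-yaw 179.95 force [-3.   0.6  7.2] open 0.0331
tool units to go [-0.157  0.004  0.026]
```

```bash
python3 -m pendant '0 0 -0.04 0 0 0 1;-0.05 0 -0.04 0 0 0 1;-0.1 0 -0.04 0 0 0 1;-0.1 0 -0.04 0 0 0 1;-0.1 0 -0.04 0 0 0 1'; python3 loc.py .6507 .0286 -7.6 -43 0 17;  python3 -m pendant '-0.02 0 0 0 0 0 1;-0.03 0 0 0 0 0 1;-0.03 0 0 0 0 0 1'; python3 loc.py .6507 .0286 -7.6 -43 0 17
```

```text
clock: 28.3
tool_pos: [0.6056, 0.0344, 0.0178]
eef_rot: [0.067, 0.998, 0.0, 0.0]
contact_force: [-3.3, 0.1, 5.4]
opening: 0.0332
grasp_force: 62.2
local mm [-45.5  -0.2  17.8] psi-yaw 179.95 force [-3.3  0.1  5.4] open 0.0332
tool units to go [-0.082  0.006  0.025]
clock: 28.6
tool_pos: [0.6058, 0.0344, 0.0178]
eef_rot: [0.067, 0.998, 0.0, -0.0]
contact_force: [-6.0, 0.3, 8.1]
opening: 0.033
grasp_force: 62.6
local mm [-45.3  -0.2  17.8] psi-yaw 179.95 force [-6.   0.3  8.1] open 0.033
tool units to go [-0.076  0.005  0.027]
```

```bash
python3 -m pendant '0 0 -0.04 0 0 0 1;0 0 -0.04 0 0 0 1'; python3 loc.py .6507 .0286 -7.6;  python3 -m pendant '-0.01 0 0 0 0 0 1;-0.02 0 0 0 0 0 1;-0.02 0 0 0 0 0 1'; python3 loc.py .6507 .0286 -7.6 -43 0 17
```

```text
clock: 28.8
tool_pos: [0.6067, 0.0342, 0.0185]
eef_rot: [0.067, 0.998, -0.0, 0.0]
contact_force: [-0.3, 0.5, -2.7]
opening: 0.0332
grasp_force: 61.3
local mm [-44.4  -0.2  18.5] psi-yaw 179.94 force [-0.3  0.5 -2.7] open 0.0332
clock: 29.1
tool_pos: [0.607, 0.0342, 0.0184]
eef_rot: [0.067, 0.998, -0.0, -0.0]
contact_force: [0.7, -0.2, -3.7]
opening: 0.0331
grasp_force: 61.3
local mm [-44.   -0.2  18.4] psi-yaw 179.94 force [ 0.7 -0.2 -3.7] open 0.0331
tool units to go [-0.034  0.007  0.046]
```

It was stiction, and the bar is now just off the bench with no contact. I'll keep creeping in.

```bash
for i in 1; do python3 -m pendant '-0.01 0 0 0 0 0 1;-0.03 0 0 0 0 0 1;-0.03 0 0 0 0 0 1'; done; python3 loc.py .6507 .0286 -7.6;  python3 -m pendant '-0.01 0 0 0 0 0 1;-0.03 0 0 0 0 0 1;-0.03 0 0 0 0 0 1'; python3 loc.py .6507 .0286 -7.6 -43 0 17
```

```text
clock: 29.4
tool_pos: [0.6079, 0.0341, 0.0186]
eef_rot: [0.067, 0.998, -0.0, 0.0]
contact_force: [0.4, -0.4, -2.7]
opening: 0.0331
grasp_force: 61.3
local mm [-43.1  -0.2  18.6] psi-yaw 179.94 force [ 0.4 -0.4 -2.7] open 0.0331
clock: 29.7
tool_pos: [0.6083, 0.0341, 0.0185]
eef_rot: [0.067, 0.998, 0.0, -0.0]
contact_force: [-2.0, 0.2, -0.3]
opening: 0.0333
grasp_force: 61.5
local mm [-42.8  -0.2  18.5] psi-yaw 179.94 force [-2.   0.2 -0.3] open 0.0333
tool units to go [0.007 0.007 0.05 ]
```

```bash
python3 -m pendant '-0.01 0 0 0 0 0 1;-0.02 0 0 0 0 0 1;-0.02 0 0 0 0 0 1'; python3 loc.py .6507 .0286 -7.6;  python3 -m pendant '0 0 0.02 0 0 0 1;0 0 0.03 0 0 0 1;0 0 0.03 0 0 0 1'; python3 loc.py .6507 .0286 -7.6 -43 0 17
```

```text
clock: 30.0
tool_pos: [0.6083, 0.0341, 0.0184]
eef_rot: [0.067, 0.998, 0.0, -0.001]
contact_force: [-5.7, 0.6, 1.1]
opening: 0.0332
grasp_force: 61.7
local mm [-42.7  -0.2  18.4] psi-yaw 179.94 force [-5.7  0.6  1.1] open 0.0332
clock: 30.3
tool_pos: [0.6083, 0.034, 0.0178]
eef_rot: [0.067, 0.998, 0.0, -0.001]
contact_force: [-7.5, 0.1, 3.2]
opening: 0.0338
grasp_force: 62.2
local mm [-42.7  -0.2  17.8] psi-yaw 179.94 force [-7.5  0.1  3.2] open 0.0338
tool units to go [0.01  0.007 0.027]
```

Contact is firm, so I'll release, withdraw and check.

```bash
python3 -m pendant '0.01 0 0 0 0 0 1;0.01 0 0 0 0 0 0;0.01 0 0 0 0 0 0;0.01 0 0 0 0 0 0;0.01 0 0 0 0 0 0;0.01 0 0 0 0 0 0;0.01 0 0 0 0 0 0;0.01 0 -1 0 0 0 0;0.01 0 -2.5 0 0 0 0;0.01 0 -4 0 0 0 0;1.5 0 -5 0 0 0 0;3.5 0 -5 0 0 0 0;3.5 0 -5 0 0 0 0;3.5 0 -5 0 0 0 0'
python3 - <<'E'
from h import *
p=arm.camera('wrist'); c=cv2.resize(p['color'][120:440,100:540,::-1],None,fx=1.8,fy=1.8,interpolation=2); cv2.imwrite('pics/w10.png',c);allfit(p,yaw={'sink':-.13,'fence':-.13,'gauge':.26})
o=arm.get_obs(); print(shift(np.array([.4455,-.065,.105])-o['tool_pos']))
E
```

```text
clock: 31.7
tool_pos: [0.5036, 0.0483, 0.1685]
eef_rot: [0.067, 0.998, 0.0, 0.0]
contact_force: [0.5, -0.2, -0.9]
opening: 0.0855
grasp_force: 0.0
sink 0.93 [  8. 335.] pose [ 0.5952 -0.2741] yaw -15.9 iou 0.206
sink 0.78 [317. 370.] pose [0.6534 0.028 ] yaw -7.6 iou 0.789
fence 0.84 [ 14. 304.] pose [ 0.5333 -0.3095] yaw -16.0 iou 0.661
[ 1.509 -3.993  2.078]
```

View pics/w10.png

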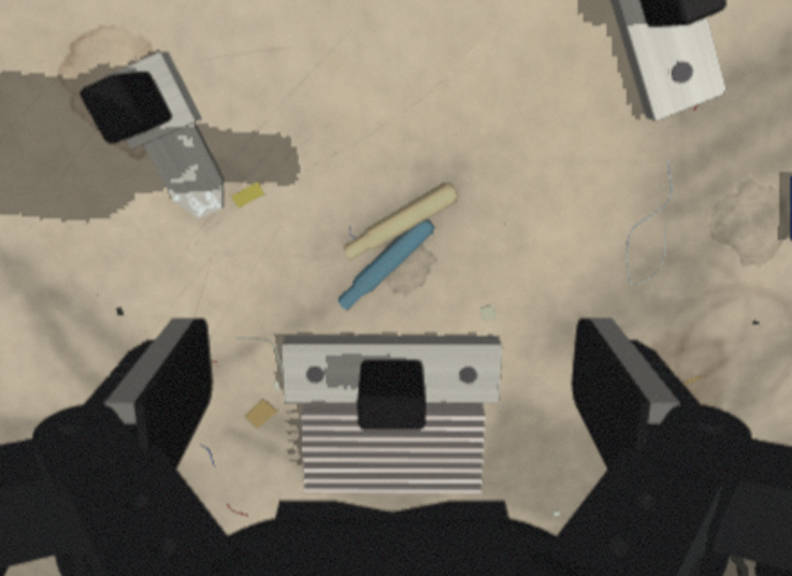

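The second fence is flush, with its centre within about 1 mm of the sink's. Next is the gauge at crop position (150,110).

```bash
python3 -m pendant '0.4 -1 0.5 0 0 -1.5 0;0.7 -2 1 0 0 -3 0;1.1 -3 1.5 0 0 -4.6 0;1.49 -4 2 0 0 -4.6 0;1.49 -4 2 0 0 -4.6 0;1.49 -4 2 0 0 -4.6 0;1.49 -4 2 0 0 -4.6 0'
python3 - <<'E'
from h import *
p=arm.camera('wrist')
r=allfit(p,(('gauge_1_mid','gauge'),),yaw={'gauge':.26},pmin=.1); o=arm.get_obs(); m=R.from_quat(o['eef_rot']).as_matrix();print(o['tool_pos'],np.degrees(np.arctan2(m[1,0],m[0,0])))
for q in r: print(shift(np.array([q[3][0],q[3][1],.017])-o['tool_pos']))
print(proj(p,np.array([[.446,-.065,.05]])))
c=p['color'][100:440,140:500,::-1]; cv2.imwrite('pics/w11.png',c)
E
```

```text
clock: 32.6
tool_pos: [0.4461, -0.065, 0.1079]
eef_rot: [-0.133, 0.991, 0.0, 0.0]
contact_force: [0.9, -0.2, 0.0]
opening: 0.0858
grasp_force: 0.0
gauge 0.78 [318. 255.] pose [ 0.446  -0.0653] yaw 15.3 iou 0.964
[ 0.44589903 -0.06462398  0.10795253] -164.60231367409054
[ 3.000e-03 -2.200e-02  3.032e+00]
[[319.12891527 260.23612193]]
```

View pics/w11.png

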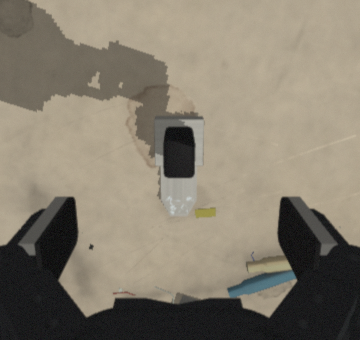

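The gauge is centred at about (319,255) and its fit agrees with the tool pose, so I'll descend and grip.

```bash
python3 -m pendant '0 -0.02 1 0 0 0 0;0 -0.02 2 0 0 0 0;0 -0.02 3 0 0 0 0;0 -0.02 3 0 0 0 0;0 -0.02 3 0 0 0 0;0 -0.02 3 0 0 0 1;0 -0.02 3 0 0 0 1;0 -0.02 3 0 0 0 1;0 -0.02 3 0 0 0 1;0 -0.02 3 0 0 0 1;0 -0.02 3 0 0 0 1;0 -0.02 3 0 0 0 1;0 -0.02 3 0 0 0 1;0 -0.02 3 0 0 0 1'; python3 loc.py .6507 .0286 -7.6; python3 -m pendant '0 0 -1 0 0 0 1;0 0 -2 0 0 0 1;0 0 -3 0 0 0 1;0 0 -4 0 0 0 1;0 0 -4 0 0 0 1;0 0 -4 0 0 0 1';  python3 loc.py .6507 .0286 -7.6 0 135 130
```

```text
clock: 34.1
tool_pos: [0.4454, -0.0657, 0.0183]
eef_rot: [-0.134, 0.991, -0.0, 0.0]
contact_force: [-1.4, 1.1, 7.0]
opening: 0.0191
grasp_force: 58.7
local mm [-191.  -120.6   18.3] psi-yaw -157.05 force [-1.4  1.1  7. ] open 0.0191
clock: 34.7
tool_pos: [0.4451, -0.0657, 0.1377]
eef_rot: [-0.133, 0.991, -0.0, 0.0]
contact_force: [-0.2, -0.6, -2.8]
opening: 0.0193
grasp_force: 59.4
local mm [-191.3 -120.7  137.7] psi-yaw -157.06 force [-0.2 -0.6 -2.8] open 0.0193
tool units to go [-9.194  5.363  0.26 ]
```

```bash
python3 -m pendant '-0.8 0.45 0 0 0 1.6 1;-1.6 0.9 0 0 0 3.2 1;-2.4 1.4 0 0 0 4.8 1;-3.2 1.9 0 0 0 6.4 1;-4 2.3 0 0 0 8 1;-4.8 2.8 0 0 0 9.6 1;-5.6 3.3 0 0 0 11.2 1;-6.4 3.7 0 0 0 12.8 1;-7.2 4.2 0 0 0 14.4 1;-8 4.7 0 0 0 16 1;-8.7 5.1 0 0 0 17.6 1;-9.2 5.36 0 0 0 19.2 1;-9.2 5.36 0 0 0 20.8 1;-9.2 5.36 0 0 0 22.4 1;-9.2 5.36 0 0 0 22.6 1;-9.2 5.36 0 0 0 22.6 1;-9.2 5.36 0 0 0 22.6 1;-9.2 5.36 0 0 0 22.6 1'; python3 loc.py .6507 .0286 -7.6 0 130 19.5
python3 - <<'E'
from h import *
p=arm.camera('wrist'); cv2.imwrite('pics/w12.png',p['color'][:,:,::-1])
p=arm.camera('top'); allfit(p,(('sink_a','sink'),('fence_1_mid','fence')),yaw={'fence':-.13})
E
```

```text
clock: 36.5
tool_pos: [0.6686, 0.1623, 0.1374]
eef_rot: [0.752, 0.659, -0.0, -0.0]
contact_force: [0.4, -0.1, -1.4]
opening: 0.0194
grasp_force: 59.3
local mm [1.000e-01 1.349e+02 1.374e+02] psi-yaw 90.04 force [ 0.4 -0.1 -1.4] open 0.0194
tool units to go [-1.630e-01 -2.000e-03  3.931e+00]
sink 0.84 [450. 240.] pose [ 0.5762 -0.3209] yaw -16.1 iou 0.923
fence 0.89 [445. 256.] pose [ 0.5328 -0.3089] yaw -16.0 iou 0.901
```

View pics/w12.png

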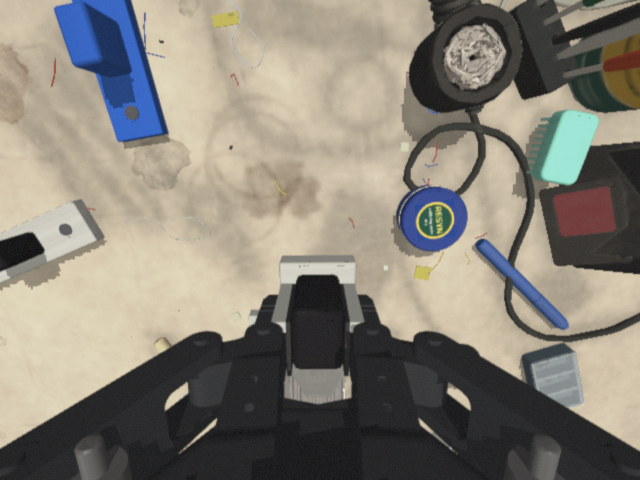

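The gauge is held straight and the tin at (432,218) is clear of the path, so I'll lower to the bench and enter the channel.

```bash
python3 -m pendant '-0.16 0 1 0 0 0 1;-0.16 0 2 0 0 0 1;-0.16 0 3 0 0 0 1;-0.16 0 3.8 0 0 0 1;-0.16 0 3.92 0 0 0 1;-0.16 0 3.92 0 0 0 1;-0.16 0 3.92 0 0 0 1;-0.16 0 3.92 0 0 0 1'; python3 loc.py .6507 .0286 -7.6 0 105 19
```

```text
clock: 37.5
tool_pos: [0.6685, 0.1578, 0.0209]
eef_rot: [0.753, 0.658, 0.0, 0.0]
contact_force: [0.3, -0.3, -1.6]
opening: 0.0189
grasp_force: 60.1
local mm [  0.6 130.4  20.9] psi-yaw 89.95 force [ 0.3 -0.3 -1.6] open 0.0189
tool units to go [-0.846 -0.018  0.063]
```

```bash
python3 -m pendant '0 -0.02 0.06 0 0 0 1;0 -0.02 0.06 0 0 0 1;-0.3 -0.02 0.06 0 0 0 1;-0.6 -0.02 0.06 0 0 0 1;-0.85 -0.02 0.06 0 0 0 1;-0.85 -0.02 0.06 0 0 0 1'; python3 loc.py .6507 .0286 -7.6 0 75 19;  python3 -m pendant '-0.3 0 0 0 0 0 1;-0.6 0 0 0 0 0 1;-0.95 0 0 0 0 0 1;-0.95 0 0 0 0 0 1;-0.95 0 0 0 0 0 1'; python3 loc.py .6507 .0286 -7.6 0 70 19
```

```text
clock: 38.1
tool_pos: [0.664, 0.131, 0.0184]
eef_rot: [0.753, 0.658, -0.0, 0.0]
contact_force: [0.1, -0.4, -1.8]
opening: 0.0189
grasp_force: 60.0
local mm [ -0.3 103.2  18.4] psi-yaw 89.85 force [ 0.1 -0.4 -1.8] open 0.0189
tool units to go [-0.941  0.013 -0.02 ]
clock: 38.6
tool_pos: [0.6604, 0.1038, 0.0184]
eef_rot: [0.753, 0.658, 0.0, -0.0]
contact_force: [0.5, -1.2, -1.9]
opening: 0.0192
grasp_force: 60.0
local mm [-0.4 75.9 18.4] psi-yaw 89.9 force [ 0.5 -1.2 -1.9] open 0.0192
tool units to go [-0.195  0.013 -0.021]
```

```bash
python3 -m pendant '-0.05 0.01 0 0 0 0 1;-0.1 0.01 0 0 0 0 1;-0.13 0.01 0 0 0 0 1;-0.13 0.01 0 0 0 0 1;-0.13 0.01 0 0 0 0 1'; python3 loc.py .6507 .0286 -7.6 0 68 19;  python3 -m pendant '-0.02 0 0 0 0 0 1;-0.04 0 0 0 0 0 1;-0.04 0 0 0 0 0 1;-0.04 0 0 0 0 0 1'; python3 loc.py .6507 .0286 -7.6 0 68 19
```

```text
clock: 39.1
tool_pos: [0.6601, 0.1004, 0.0182]
eef_rot: [0.753, 0.658, -0.0, -0.0]
contact_force: [0.7, -0.4, -2.4]
opening: 0.0194
grasp_force: 60.0
local mm [-0.2 72.5 18.2] psi-yaw 89.95 force [ 0.7 -0.4 -2.4] open 0.0194
tool units to go [-0.148  0.008 -0.025]
clock: 39.5
tool_pos: [0.6599, 0.0991, 0.0183]
eef_rot: [0.753, 0.658, -0.0, -0.0]
contact_force: [0.3, 0.3, -1.3]
opening: 0.0191
grasp_force: 60.0
local mm [-0.2 71.1 18.3] psi-yaw 89.94 force [ 0.3  0.3 -1.3] open 0.0191
tool units to go [-0.104  0.006 -0.024]
```

```bash
python3 -m pendant '-0.03 0 0 0 0 0 1;-0.05 0 0 0 0 0 1;-0.05 0 0 0 0 0 1;-0.05 0 0 0 0 0 1'; python3 loc.py .6507 .0286 -7.6 0 68 19;  python3 -m pendant '-0.02 0 0 0 0 0 1;-0.03 0 0 0 0 0 1;-0.03 0 0 0 0 0 1;-0.03 0 0 0 0 0 1'; python3 loc.py .6507 .0286 -7.6 0 68 19
```

```text
clock: 39.9
tool_pos: [0.6597, 0.0976, 0.0183]
eef_rot: [0.753, 0.658, 0.0, 0.0]
contact_force: [0.0, -0.0, -3.2]
opening: 0.0194
grasp_force: 60.0
local mm [-0.2 69.6 18.3] psi-yaw 89.94 force [ 0.  -0.  -3.2] open 0.0194
tool units to go [-0.054  0.006 -0.023]
clock: 40.3
tool_pos: [0.6597, 0.0973, 0.0184]
eef_rot: [0.753, 0.658, 0.0, -0.0]
contact_force: [0.8, 5.5, -1.9]
opening: 0.0196
grasp_force: 59.9
local mm [-0.2 69.3 18.4] psi-yaw 89.97 force [ 0.8  5.5 -1.9] open 0.0196
tool units to go [-0.044  0.006 -0.022]
```

The shoulder is seated with 5.5 N. I'll release, withdraw and check everything.

```bash
python3 -m pendant '0 0 0.02 0 0 0 1;0 0 0.02 0 0 0 0;0 0 0.02 0 0 0 0;0 0 0.02 0 0 0 0;0 0 0.02 0 0 0 0;0 0 0.02 0 0 0 0;0 0 0.02 0 0 0 0;0 0 -1 0 0 0 0;0 0 -2.5 0 0 0 0;0 0 -4 0 0 0 0;1.5 0 -4 0 0 0 0;2.5 0 -4 0 0 0 0;2.5 0 -4 0 0 0 0;2.5 0 -4 0 0 0 0'
python3 - <<'E'
from h import *
p=arm.camera('wrist'); a=cv2.resize(p['color'][230:450,180:460,::-1],(400,314),interpolation=2)
t=arm.camera('top'); b=cv2.resize(t['color'][150:360,130:500,::-1],None,fx=2,fy=2,interpolation=2)
c=np.zeros((600,740,3),np.uint8); c[:420]=b; c[286:600,:400]=a; cv2.imwrite('pics/w13.png',np.where(c>0,c,c))
E
```

```text
clock: 41.7
tool_pos: [0.6693, 0.1716, 0.1379]
eef_rot: [0.752, 0.659, -0.0, -0.0]
contact_force: [0.1, -0.1, 0.3]
opening: 0.0858
grasp_force: 0.0
```

View pics/w13.png

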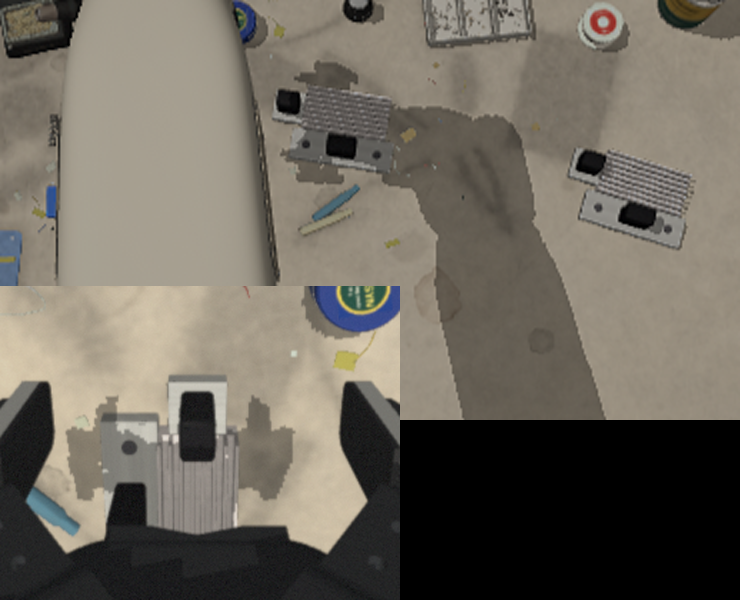

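Both sets are in place. In the top crop, the left sink's fence is at (340,148) and its gauge at (288,103); the right sink's fence is at (635,215) and its gauge at (590,162). The wrist crop shows the left shoulder tight on the end face, and the tin, loupe and spool are untouched. I'll hand in now.

```bash
python3 -c "
from plant import arm
print(arm.finish_job())"
```

```text
the job is handed in; nothing more can be done
None
```

The job is handed in: both heat sinks on the bench have a fence flush and centred on the front face (within about 1 mm) and a gauge seated to its shoulder in the left end, with the spare set left over.

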